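Hang the strap saddles under the drying lamp

TASK

Wake the drying timer by pressing the roller lever of its microswitch just until it clicks, never to overtravel, and let it spring back. Then hang every shoulder saddle that is out over the steel rail, one leg each side of the bar, and set the lamp arm so that it leans 60 degrees from upright towards the rail and stays there by itself. When all that is in place, start the timer by clicking the roller lever once more in the same careful way, let go, and leave the other things on the shelf alone.

Things in the scene. Friction and masses are not known exactly. Their poses are not given: they have to be found in the camera images.
- lever (a joint): roller lever of the microswitch on the fixed drying timer (white box 110 x 90 x 55 mm). 0 = up, grows (rad) as the roller goes down; it clicks at 0.12 (roller about 5 mm down) and is overtravelled beyond 0.26 (about 11 mm; stop at 0.32). Spring: 1 N to start, 3 N at the click, 5 N at 0.24; it springs back up. To click, keep it between 0.12 and 0.26 for a third of a second
- roller (a point): centre of the grey roller at the lever's free end, 18 mm in diameter, 12 mm wide; its top is 9 mm above this point, about 110 mm above the shelf, the timer's highest point. Press straight down on it. The pivot lies 44 mm away along this point's -x (the roller's axis is y) and 18 mm lower; the black switch body below ends 81 mm above the shelf
- lamp (a joint): lean of the lamp arm on its friction hinge, rad: 0 = straight up, grows as it leans over towards the rail, to 1.6; it stays where it is left (2 to 5 N at the tube moves it). 60 degrees is 1.047
- lamp_hinge (a point): on the hinge axis, on top of the lamp's post, 130 mm above the shelf. Fixed to the lamp's base (round, 110 mm across); its y axis lies along the hinge axis and the arm leans to its -x
- lamp_grip (a point): where to take the lamp: on the axis of the grey tube (16 mm in diameter, 170 mm long, parallel to the hinge axis) carried crosswise at the arm's end, 120 mm from the hinge; 55 mm from the tube's middle towards the hinge's +y. The arm, 14 mm wide, meets the tube only at its middle, so the tube can be pinched here from above at any lean
- rail_mid (a point): middle of the rail: on the axis of a round steel bar, 14 mm in diameter, 340 mm long with a post at each end, level at 130 mm above the shelf; y axis along the bar. Fixed to the shelf
- saddle0: grey plastic strap saddle: a rigid upside-down U, 46 mm over its legs (its x; 62 over its 8 mm high foot flanges), 58 mm wide (y), 67 tall, some 100 g, standing on its feet. Between the 8 mm legs a gap of 30 mm, open below and along y, 55 mm high up to the 12 mm crown; its upper inner corners are filled at 45 degrees (9 mm), so it centres on the bar. Origin between the feet; z up. Grip it across the legs near the crown. May be absent
- saddle0_crown (a point): middle of the underside of saddle0's crown, 55 mm above its origin; the bar comes to lie just under it
- saddle1: another saddle like saddle0. May be absent
- saddle1_crown (a point): middle of the underside of saddle1's crown, 55 mm above its origin; the bar comes to lie just under it
- saddle2: another saddle like saddle0. May be absent
- saddle2_crown (a point): middle of the underside of saddle2's crown, 55 mm above its origin; the bar comes to lie just under it
- saddle3: another saddle like saddle0. May be absent
- saddle3_crown (a point): middle of the underside of saddle3's crown, 55 mm above its origin; the bar comes to lie just under it
- dish: white ceramic dish with three lens caps, 110 mm across, 18 mm high; origin at the underside; leave alone
- cap0: lens cap in the dish, 38 mm across; leave alone
- cap1: lens cap in the dish; leave alone
- cap2: lens cap in the dish; leave alone
- case: round plastic filter case, 77 mm across, 27 mm high; leave alone
- blower: rubber air blower, standing, 68 mm across, 125 mm high; leave alone
- lens_pen: lens pen lying flat along its x, 110 x 13 x 13 mm; leave alone
There are look-alikes about, which are no part of the job. Leave any purple look-alike of the saddle0 alone. What is shaped like the saddle2 but brown is not meant.

How it is judged:
On the way, in this order (a step that is already met when the one before it is completed fails the run):
1. the roller lever is pressed to its click (0.12 rad or more) (value of joint lever above 0.12 rad), for 0.3 s.
2. with the lever back up, every saddle hangs over the rail and the lamp leans 60 degrees (within 5), all at rest and let go (x of saddle0_crown in the frame of rail_mid between -0.015 and 0.015 m and y of saddle0_crown in the frame of rail_mid between -0.16 and 0.16 m and z of saddle0_crown in the frame of rail_mid between 0 and 0.018 m and angle between each of saddle0, saddle1, saddle2, saddle3's own z axis and vertical below 0.4 rad and angle between the y axis of each of saddle0, saddle1, saddle2, saddle3 and the y axis of rail_mid, either way round below 0.3 rad and linear speed of each of saddle0, saddle1, saddle2, saddle3 below 0.03 m/s and x of saddle1_crown in the frame of rail_mid between -0.015 and 0.015 m and y of saddle1_crown in the frame of rail_mid between -0.16 and 0.16 m and z of saddle1_crown in the frame of rail_mid between 0 and 0.018 m and x of saddle2_crown in the frame of rail_mid between -0.015 and 0.015 m and y of saddle2_crown in the frame of rail_mid between -0.16 and 0.16 m and z of saddle2_crown in the frame of rail_mid between 0 and 0.018 m and x of saddle3_crown in the frame of rail_mid between -0.015 and 0.015 m and y of saddle3_crown in the frame of rail_mid between -0.16 and 0.16 m and z of saddle3_crown in the frame of rail_mid between 0 and 0.018 m and value of joint lamp between 0.9597 and 1.1343 rad and velocity of joint lamp between -0.02 and 0.02 rad/s and value of joint lever below 0.05 rad and contact force between the fingers and anything else below 0.2 N), for 0.5 s.
3. the roller lever is pressed to its click again (value of joint lever above 0.12 rad), for 0.3 s.
At the end, for the whole second after the job is handed in: every saddle present hangs at rest on the rail, bar between its legs (crown within 15 mm sideways and 0 to 18 mm above the bar axis, within 160 mm of mid-rail, tilt under 0.4 rad, square within 0.3 rad); lamp leans 60 degrees within 5; lever below 0.05 rad; nothing held (all of step 2); the robot touches nothing.
It fails at once if the switch is overtravelled (lever beyond 0.26 rad) (value of joint lever above 0.26 rad).
It fails at once if another thing on the shelf is moved by more than 3 cm (distance of any of dish, cap0, cap1, cap2, case, blower, lens_pen from where it was at the start of the episode above 0.03 m).
Of saddle0, saddle1, saddle2, saddle3 only 2 to 4 are there at a start; the rules pass over those that are not, and their reading is None.
At some moment in a run one of saddle0, saddle1, saddle2, saddle3 may be knocked a few centimetres aside while the robot is not near it.
It also fails if it takes over 210 s, if anything falls off the work surface, if the arm or the gripper's body presses on something with over 40 N, if the wrist force passes 120 N, or if a joint passes its speed limit or range.

ROBOT

A 6-joint arm with a two-finger parallel gripper is mounted at the origin on the work surface. World frame = base frame: x ahead of the robot, y to its left, z up, the work surface at z = 0. Lengths are in m, angles in rad, forces in N, time in s.
With the tool pointing down it reaches from about 0.2 to 0.875 m from the base axis. Payload 3.4 kg.
Tool frame: the origin (TCP) lies on the centre line of the jaws, within the pads' length; the fingertips stand 14 mm ahead of it and the grasp point (between the pads) lies 5 mm behind it; z points along the fingers, y is the direction in which the jaws open and shut (so a half turn about z gives the same grasp; the last joint's range is limited). The gripper opens to 94 mm and grips with 3 to 60 N. Pads are 16 mm wide; open, the fingers measure 119 mm over their backs; the gripper's body (75 mm by 177 mm) begins 78 mm behind the grasp point.
Start: joints at [-1.304, 0.276, 1.505, -0, 1.361, -0.121], TCP at [0.217, -0.532, 0.219] pointing down, gripper open.
Joint ranges: [-2.89, 2.89], [-0.75, 2.08], [0.22, 2.7], [-1.18, 4.32], [0.11, 2.71], [-2.7, 2.7]. Speed limits (rad/s): [2.57, 2.57, 3.14, 3.14, 3.14, 3.14].

INTERFACE

Orientations are given as [roll, pitch, yaw] about the fixed x, y, z axes, in that order (R = Rz(yaw) Ry(pitch) Rx(roll)).
In Python, from workcell import r, cams gives the robot as it stands. The module is installed in compiled form; this text tells all that it offers. Calls block until the motion is done:
- r.move_pose(position, orientation): joint-space move of the TCP to a pose.
- r.movel(position, orientation=None, feed=0.15, threshold=None): straight line of the TCP; orientation=None keeps the orientation; feed is the mean speed in m/s. With threshold (N) it stops when the force on the tool has changed by that much, and returns True; else False.
- r.move_j(angles): joint-space move.
- r.move_gripper(opening, f_grip=None): finger opening in m; f_grip is the grip in N (None keeps the last); returns when the fingers have stopped.
- r.dwell(seconds).
- r.solve_ik(position, orientation): joint angles nearest the present ones, or None.
- r.observe(): the state.
- cams.camera(name): name is "scene" or "top" or "wrist"; returns (picture, depth): 384x512x3 uint8, blue, green, red; 384x512 float32, m along the optical axis (not along the pixel's ray), 0 where there is no reading.
- cams.calibration(name): a dict with "mtx" (3x3 intrinsics, pixels), "dist" ([k1, k2, p1, p2, k3] as OpenCV has them; the pictures are not rectified), "origin" and "orientation" of the camera in the world; the wrist camera has in their place "T_tool_cam" (4x4, takes a point from camera to tool coordinates, whose origin is the TCP and whose axes are the flange's). Camera axes: x right, y up, looking along -z (the intrinsics and any distortion apply to the point x, -y, -z); pixel columns grow to the right and rows downward; lengths in m; the calibration is good to about 2 mm. A picture is of the moment at which its call begins: read the wrist's pose just before it. calibration takes no time and is no camera call.
A pose or a line that the arm cannot do raises r.MotionError and nothing moves.
- r.close_job(): hands the job in, once; it reports no verdict.
The state is a dict: "clock": time; "joint_pos": joint angles; "dq": joint speeds; "tau": joint torques, N m; "tcp_pos": TCP position; "tcp_rot": TCP orientation; "ft_force": force on the tool from outside, world axes, zero at the start; "torque": the same for the moment, N m; "opening": finger opening in m.
Only numpy, scipy, OpenCV 4.12 (cv2) and the standard library are available. Lean on these libraries where they do the work, as an engineer would, in place of code of your own. Each camera call takes 0.05 s, during which the arm holds its last target. There are 200 camera calls.

## Working session

There is one attempt and no reset: what is moved stays moved. The work goes in short steps, each a Python script; the robot and the scene stay as the last script left them, time stands still between calls to the robot, and variables do not carry over. Pictures are saved under pics/ and viewed, about 12 in all and at most 16, crops included, and the job is handed in when it is done.

```bash
mkdir -p pics; cat > h.py <<'E'
import numpy as np, cv2
from scipy.spatial.transform import Rotation as Ro
from workcell import r, cams
def snap(name):
    o=r.observe(); im,d=cams.camera(name); c=cams.calibration(name)
    if name=="wrist":
        T=np.eye(4); q=np.array(o["tcp_rot"],float)
        T[:3,:3]=Ro.from_euler("xyz",q).as_matrix(); T[:3,3]=o["tcp_pos"]; T=T@np.array(c["T_tool_cam"])
    else:
        T=np.eye(4); q=np.array(c["orientation"],float)
        T[:3,:3]=q if q.shape==(3,3) else Ro.from_euler("xyz",q).as_matrix(); T[:3,3]=c["origin"]
    return im,d,c,T
def cloud(d,c,T):
    h,w=d.shape; v,u=np.mgrid[:h,:w]
    p=cv2.undistortPoints(np.stack([u,v],-1).reshape(-1,1,2).astype(np.float64),np.array(c["mtx"],float),np.array(c["dist"],float)).reshape(h,w,2)
    P=np.stack([p[...,0]*d,-p[...,1]*d,-d],-1)@T[:3,:3].T+T[:3,3]
    P[d<=0]=np.nan
    return P
E
python3 - <<'E'
from h import *
print(r.observe())
for n in ["scene","top"]:
    im,d,c,T=snap(n); cv2.imwrite(f"pics/{n}0.png",im); np.savez(f"{n}0.npz",im=im,P=cloud(d,c,T)); print(n,c,(d>0).mean())
E
```

```text
{'clock': 0.0, 'joint_pos': array([-1.30400400e+00,  2.76547914e-01,  1.50612549e+00, -3.78413378e-05,
        1.36069386e+00, -1.21021692e-01]), 'dq': array([-0.00024112, -0.00087119,  0.00064251, -0.00026191,  0.00043255,
       -0.00043522]), 'tau': array([-1.08351564e-03, -4.04585516e+01, -2.37225312e+01,  7.02230819e-02,
        3.44376639e-02, -1.30750609e-04]), 'tcp_pos': array([ 0.2172698 , -0.53177739,  0.21863462]), 'tcp_rot': array([-3.13982655e+00, -1.77518307e-04,  3.87821787e-01]), 'ft_force': array([ 1.18320963, -0.08810134, -0.1758217 ]), 'torque': array([ 0.00490445, -0.0534041 , -0.05854289]), 'opening': 0.09444552356269918}
scene {'mtx': array([[447.27520555,   0.        , 261.31055474],
       [  0.        , 447.27520555, 197.20557361],
       [  0.        ,   0.        ,   1.        ]]), 'dist': array([0.0372806, 0.       , 0.       , 0.       , 0.       ]), 'origin': array([ 1.15079227, -0.48342805,  0.9404324 ]), 'orientation': array([0.77687242, 0.00913729, 0.92937838])} 0.9926096598307291
top {'mtx': array([[365.79317582,   0.        , 254.94266452],
       [  0.        , 365.79317582, 195.65871892],
       [  0.        ,   0.        ,   1.        ]]), 'dist': array([-0.06341387,  0.        ,  0.        ,  0.        ,  0.        ]), 'origin': array([ 0.28968487, -0.01362563,  1.2343186 ]), 'orientation': array([ 1.87438148e-01,  7.32257171e-04, -1.59251704e+00])} 0.9959462483723959
```

View pics/scene0.png

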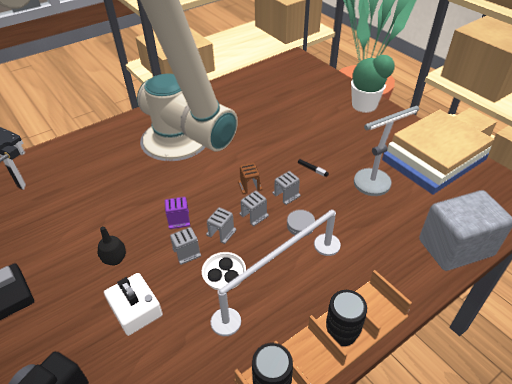

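View pics/top0.png

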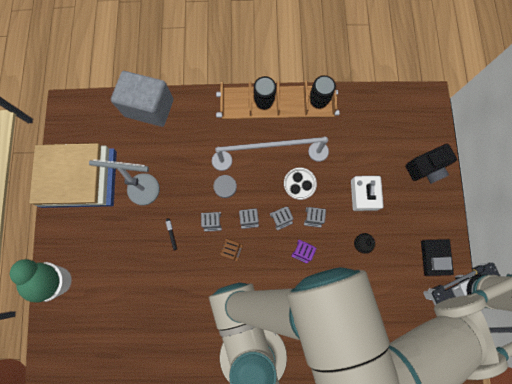

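The pictures show four grey saddles, at top pixels (211,221), (249,218), (282,217) and (316,216). The look-alikes are brown at (231,250) and purple at (304,251). The rail runs from (217,150) to (327,140), the timer is at (367,193), and the lamp hinge is near (143,189) with its tube at (90–145,165). Next I measure these from the clouds and make an enlarged crop to confirm the saddles.

```bash
cat > meas.py <<'E'
from h import *
def saddles(im,P,z0=.055,z1=.08):
    # grey crown tops
    hsv=cv2.cvtColor(im,cv2.COLOR_BGR2HSV)
    m=((hsv[...,1]<50)&(P[...,2]>z0)&(P[...,2]<z1)).astype(np.uint8)
    m=cv2.morphologyEx(m,cv2.MORPH_CLOSE,np.ones((3,3)))
    n,l,s,c=cv2.connectedComponentsWithStats(m)
    out=[]
    for i in range(1,n):
        if s[i,4]<60: continue
        Q=P[l==i]; Q=Q[np.isfinite(Q[:,0])&(Q[:,2]>z0)]
        (cx,cy),(w,h),a=cv2.minAreaRect((Q[:,:2]*1000).astype(np.float32))
        out.append((c[i].round(),s[i,4],np.round([cx,cy,w,h,a],1),Q[:,2].mean().round(4)))
    return out
E
python3 - <<'E'
from meas import *
for n in ["scene","top"]:
    f=np.load(n+"0.npz"); im,P=f["im"],f["P"]
    print(n)
    for o in saddles(im,P): print(*o)
    X,Y,Z=P[...,0],P[...,1],P[...,2]
    pts=P[(Z>.125)&(Z<.145)&(X>.4)&(X<.8)&(np.abs(Y)<.3)]
    print("rail",len(pts)); 
    if len(pts)>10:
        vx=cv2.fitLine(pts[:,:2].astype(np.float32),cv2.DIST_HUBER,0,.001,.001).ravel(); print(vx,pts.min(0),pts.max(0),np.percentile(pts[:,2],[50,95]))
    px=dict(top=(368,190),scene=(130,295))[n]
    m=(Z>.09)&(Z<.125)&(np.hypot(np.mgrid[:384,:512][1]-px[0],np.mgrid[:384,:512][0]-px[1])<30)
    q=P[m]; print("roller",len(q),q[np.argsort(-q[:,2])[:12]].round(4).tolist())
    m=(Z>.045)&(Z<.062)&(np.hypot(np.mgrid[:384,:512][1]-px[0],np.mgrid[:384,:512][0]-px[1])<45)
    print("timer box",cv2.minAreaRect((P[m][:,:2]*1000).astype(np.float32)))
    m=(Z>.15)&(X>.3)&(Y>.22)&(X<.75)&(Y<.62)
    q=P[m]; print("lamp",len(q),q.min(0),q.max(0)); np.save(n+"_lamp.npy",q)
im=np.load("top0.npz")["im"]; im2=np.load("scene0.npz")["im"]
a=cv2.resize(im[130:270,190:400],None,fx=3.6,fy=3.6,interpolation=cv2.INTER_CUBIC); cv2.imwrite("pics/c_top.png",a)
a=cv2.resize(im2[90:330,90:440],None,fx=2.2,fy=2.2,interpolation=cv2.INTER_CUBIC); cv2.imwrite("pics/c_scene.png",a)
E
```

```text
scene
[48. 13.] 537 [-1.0629e+03 -1.8900e+01  3.7300e+01  4.7020e+02  8.0000e-01] 0.07
[366.  94.] 208 [263.  631.3 109.6  82.   39.6] 0.07
[166. 132.] 186 [ 28.4 -45.7 115.5  35.9  32.5] 0.0681
[419. 161.] 379 [614.8 494.4 209.8  79.6  20. ] 0.0583
[287. 180.] 269 [442.4 125.6  50.2  58.4   3.7] 0.0646
[253. 201.] 299 [450.7   2.   47.5  58.4   4.3] 0.0648
[220. 218.] 334 [ 448.3 -105.4   46.6   62.1   22.3] 0.0652
[458. 245.] 549 [887.4 321.  187.4  92.6  35.8] 0.0676
[183. 238.] 369 [ 450.  -215.6   58.1   48.3   80.8] 0.0652
[109. 246.] 316 [ 360.8 -375.4   48.1   54.6   17.5] 0.0676
[  4. 274.] 100 [ 284.  -605.2   38.2   24.8    2. ] 0.056
[131. 299.] 1237 [ 522.9 -396.1   86.3  103.7   88.7] 0.059
[341. 334.] 193 [878.7 -79.9  69.8  27.2  35.4] 0.069
[ 21. 374.] 196 [ 575.1 -631.9   43.1   49.    30.1] 0.0749
[ 75. 377.] 116 [ 633.3 -562.3    5.6   34.2   23.3] 0.0686
rail 906
[ 0.07139453 -0.99744815  0.6683733  -0.04523629] [ 0.64774536 -0.25421407  0.12506543] [0.79920479 0.29995659 0.13989898] [0.13431421 0.13777753]
roller 79 [[0.5403, -0.3921, 0.1124], [0.5439, -0.3986, 
[... 1174 characters left out ...]
.6  31.9   3.4] 0.0685
rail 508
[ 0.07879564 -0.9968908   0.6618535  -0.05860471] [ 0.64165442 -0.25127123  0.1258713 ] [0.79943507 0.29969485 0.14125789] [0.13468985 0.13915773]
roller 55 [[0.5417, -0.3925, 0.1116], [0.5449, -0.3928, 0.1115], [0.532, -0.3917, 0.1115], [0.5386, -0.3924, 0.1109], [0.5356, -0.3893, 0.1099], [0.5422, -0.39, 0.1095], [0.5388, -0.3994, 0.1093], [0.5455, -0.3903, 0.1092], [0.5423, -0.3967, 0.1085], [0.5391, -0.3965, 0.1084], [0.5327, -0.3895, 0.1084], [0.5359, -0.393, 0.1084]]
timer box ((476.1799011230469, -392.0169372558594), (89.08202362060547, 195.48178100585938), 89.65513610839844)
lamp 426 [0.55186546 0.28086759 0.15061648] [0.59002312 0.44879732 0.26006911]
```

View pics/c_scene.png

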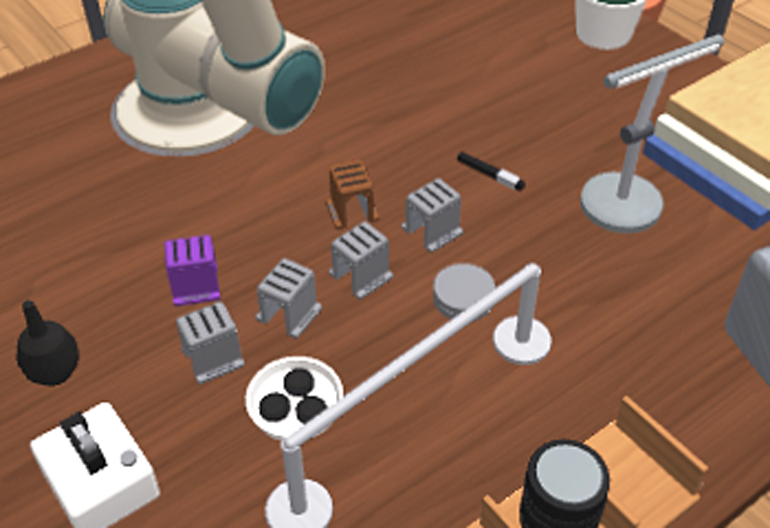

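View pics/c_top.png

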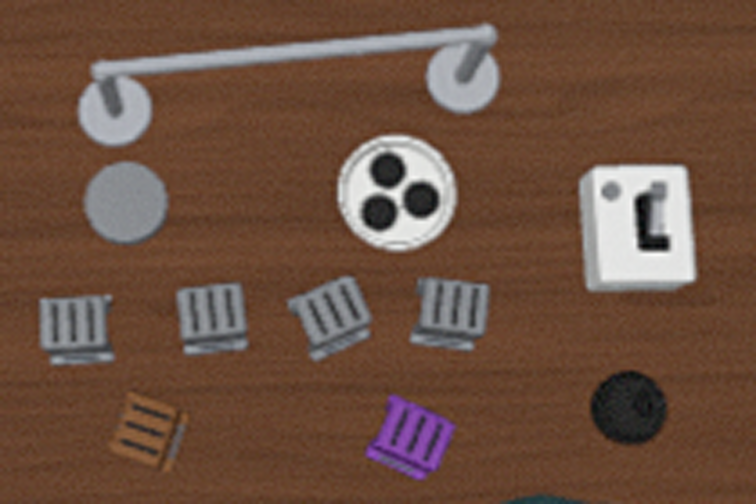

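The crops confirm four grey saddles, with legs fore and aft in x. The purple and brown ones are decoys. I'll fit the rail and lamp accurately, then do the first click.

```bash
python3 - <<'E'
from h import *
for n in ["scene","top"]:
    f=np.load(n+"0.npz"); P=f["P"]; im=f["im"]; Z=P[...,2]
    q=P[(Z>.118)&(Z<.15)&(P[...,0]>.6)&(P[...,0]<.73)&(np.abs(P[...,1]+.05)<.2)]
    for _ in range(3):
        v=cv2.fitLine(q[:,:2].astype(np.float32),cv2.DIST_HUBER,0,1e-4,1e-4).ravel(); nrm=np.array([-v[1],v[0]]); e=(q[:,:2]-v[2:])@nrm; q=q[np.abs(e)<.009]
    t=q[:,:2]@v[:2]; u=v[:2]*np.sign(v[1]); t=q[:,:2]@u
    # circle-fit across section: coords s (perp), z
    s=q[:,:2]@np.array([u[1],-u[0]]); A=np.c_[2*s,2*q[:,2],np.ones(len(s))]; sol=np.linalg.lstsq(A,s**2+q[:,2]**2,rcond=None)[0]
    mid=u*(t.min()+t.max())/2+np.array([u[1],-u[0]])*sol[0]
    print(n,"rail dir",u,"yaw",np.arctan2(-u[0],u[1]),"len",np.ptp(t),"circ s,z",sol[:2],"r",np.sqrt(max(0,sol[2]+sol[0]**2+sol[1]**2)),"smin/max",s.min(),s.max(),"mid",mid,"ztop",np.percentile(q[:,2],97))
    L=np.load(n+"_lamp.npy"); tb=L[L[:,2]>.235]; c=tb.mean(0); w=np.linalg.svd(tb-c)[2][0]; w*=np.sign(w[1])
    tt=(tb-c)@w; print(" tube dir",w,"len",np.ptp(tt),"mid",c+w*(tt.min()+tt.max())/2,"ztop",np.percentile(tb[:,2],97))
    ar=L[(L[:,2]<.225)]; 
    for a,b in[(.15,.17),(.17,.19),(.19,.21),(.21,.225)]:
        k=ar[(ar[:,2]>a)&(ar[:,2]<b)]; print("  arm",a,len(k),k.mean(0))
    m=(Z>.004)&(Z<.03)&(np.hypot(P[...,0]-.57,P[...,1]-.35)<.09); k=P[m]; print(" base",len(k),cv2.minEnclosingCircle((k[:,:2]*1000).astype(np.float32)),np.median(k,0))
    hsv=cv2.cvtColor(im,cv2.COLOR_BGR2HSV)
    m=(hsv[...,0]>125)&(hsv[...,0]<155)&(hsv[...,1]>100)&(Z>.055); print(" purple",cv2.minAreaRect((P[m][:,:2]*1000).astype(np.float32)))
F=[]
for _ in range(12): r.dwell(.05); F.append(r.observe()["ft_force"])
print("ft",np.mean(F,0),np.std(F,0))
E
```

```text
scene rail dir [-0.07552585  0.99714386] yaw 0.07559784 len 0.35349044455498835 circ s,z [0.66081638 0.1302604 ] r 0.006177912661939414 smin/max 0.6541551379475634 0.6701506345835831 mid [ 0.66829559 -0.07375539] ztop 0.13803288299058217
 tube dir [0.15091897 0.9885359  0.00449956] len 0.17317142048042983 mid [0.57729039 0.36300733 0.25214437] ztop 0.2578924585743036
  arm 0.15 32 [0.56423748 0.36048727 0.1603308 ]
  arm 0.17 33 [0.56629364 0.36057005 0.18027843]
  arm 0.19 33 [0.56854911 0.35996566 0.20022448]
  arm 0.21 27 [0.57070948 0.35963065 0.21742031]
 base 714 ((557.6151733398438, 341.8140563964844), 78.4410400390625) [0.56703653 0.35439953 0.0152074 ]
 purple ((442.06024169921875, -262.5174255371094), (64.57530975341797, 330.69427490234375), 50.323299407958984)
top rail dir [-0.08113642  0.996703  ] yaw 0.08122571 len 0.3521290596100439 circ s,z [0.6558182  0.13134944] r 0.0060121748866887505 smin/max 0.6471560777300449 0.6634752802737001 mid [ 0.66393429 -0.07305081] ztop 0.13975175537321732
 tube dir [ 1.25124370e-01  9.92140823e-01 -6.92889838e-04] len 0.16862946289635727 mid [0.57084697 0.36481819 0.25387662] ztop 0.25806563054078435
  arm 0.15 16 [0.55620534 0.36529649 0.15939991]
  arm 0.17 13 [0.55913423 0.36337145 0.18016491]
  arm 0.19 16 [0.56082771 0.36378448 0.20205807]
  arm 0.21 14 [0.56373026 0.36170611 0.21783113]
 base 753 ((567.8930053710938, 350.4461669921875), 86.88031005859375) [0.54785805 0.36007396 0.01653953]
 purple ((543.6912231445312, -278.1186218261719), (685.2401733398438, 522.1134643554688), 67.18671417236328)
ft [-0.02291946 -0.05834913 -0.19541226] [0.52764453 0.47015073 0.5853933 ]
```

Rail: mid ≈(.666,-.073), yaw .078, axis z .13 (expected .130). Lamp: near upright, leaning about 0.14 rad towards +x, tube axis z .251. Both heights match the description. The two fixed cameras differ by 4–5 mm in x, so I'll refine with the wrist camera. Next comes the hover over the timer and the careful press.

```bash
cat >> h.py <<'E'
def ori(yaw,p):
    """tool down, the half-turn variant with smaller |joint 6|"""
    best=None
    for k in (-1,0,1):
        o=[np.pi,0,yaw+k*np.pi]; q=r.solve_ik(p,o)
        if q is not None and (best is None or abs(q[5])<best[0]): best=(abs(q[5]),o)
    return best[1]
def force(n=20):
    F=[]
    for _ in range(n): r.dwell(.02); F.append(r.observe()["ft_force"])
    return np.mean(F,0)
E
python3 - <<'E'
from h import *
r.move_gripper(0.0)
p=[.50,-.394,.27]; o=ori(np.pi/2,p); r.move_pose(p,o)
im,d,c,T=snap("wrist"); P=cloud(d,c,T); np.savez("w_timer.npz",im=im,P=P); cv2.imwrite("pics/w_timer.png",im)
Z=P[...,2]; q=P[(Z>.085)&(Z<.125)&(np.hypot(P[...,0]-.54,P[...,1]+.394)<.05)]
print(len(q), r.observe()["tcp_pos"], r.observe()["clock"])
for a in np.arange(.085,.125,.005):
    k=q[(q[:,2]>a)&(q[:,2]<a+.005)]
    if len(k): print(round(a,3),len(k),k.min(0).round(4),k.max(0).round(4))
print((d>0).mean(),np.array(c["T_tool_cam"]).round(3))
E
```

```text
743 [ 0.49887629 -0.3948702   0.26971681] 3.375
0.085 226 [ 0.4907 -0.4054  0.0867] [ 0.507  -0.3818  0.09  ]
0.09 156 [ 0.4918 -0.405   0.09  ] [ 0.5198 -0.3818  0.095 ]
0.095 112 [ 0.5154 -0.399   0.095 ] [ 0.544  -0.3877  0.1   ]
0.1 54 [ 0.5288 -0.4001  0.1001] [ 0.5485 -0.3865  0.105 ]
0.105 103 [ 0.5313 -0.4002  0.105 ] [ 0.5471 -0.3871  0.11  ]
0.11 92 [ 0.533  -0.3997  0.11  ] [ 0.5446 -0.3879  0.1127]
0.9958750406901041 [[-0.001  0.959  0.283  0.083]
 [ 1.     0.001  0.    -0.   ]
 [ 0.     0.283 -0.959 -0.167]
 [ 0.     0.     0.     1.   ]]
```

View pics/w_timer.png

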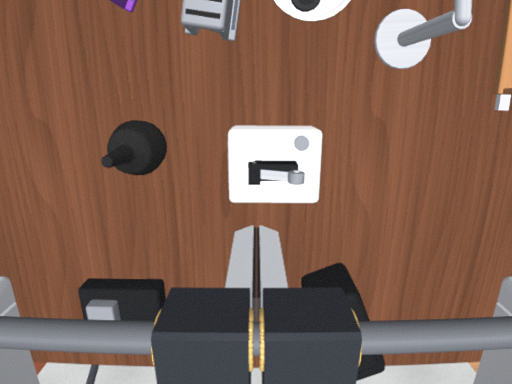

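The wrist view shows the timer at (275,165) with the roller at (296,177) and the lever running left to its pivot. The roller centre comes out at (.540,-.394) with its top at .110–.112, which agrees with the expected 110 mm. Pressing now, closing the loop on force.

```bash
cat > press.py <<'E'
from h import *
def press(x,y):
    r.move_gripper(0.0)
    p=[x,y,.16]; o=ori(np.pi/2,p); r.move_pose(p,o)
    r.movel([x,y,.129],o,feed=.05); f0=force(25)
    hit=r.movel([x,y,.1175],o,feed=.008,threshold=2.5)
    z=r.observe()["tcp_pos"][2]; f=(force(15)-f0)[2]; print("hit",hit,z.round(4),f.round(2))
    while f<3.6 and z>.1145:
        z-=.0008; r.movel([x,y,z],o,feed=.01); f=(force(12)-f0)[2]; print(round(z,4),r.observe()["tcp_pos"][2].round(4),f.round(2))
    r.dwell(.5); print("end f",(force(12)-f0).round(2))
    r.movel([x,y,.16],o,feed=.08); print("released",(force(12)-f0).round(2),r.observe()["clock"])
E
python3 -c "
from press import *
press(.541,-.394)"
```

```text
hit True 0.1225 1.79
0.1217 0.1218 2.41
0.1209 0.121 3.21
0.1201 0.1201 3.26
0.1193 0.1193 3.69
end f [ 3.11 -0.54  3.83]
released [-0.2  -0.09 -0.25] 9.7917
```

The upward force reached 3.8 N, but a 3.1 N sideways friction force came with it, and the depth was only about 5 mm. That click is uncertain, so I'll press again by geometry (8 mm below the 110 mm top) and follow the roller's small arc in x to avoid the friction. A repeat click at this stage does no harm.

```bash
cat > press.py <<'E'
from h import *
def press(x,y,depth=.0082,top=.110):
    r.move_gripper(0.0)
    p=[x,y,.16]; o=ori(np.pi/2,p); r.move_pose(p,o)
    r.movel([x,y,.129],o,feed=.08); f0=force(20)
    for s in (.0015,.003,.0045,.006,.0071,depth):
        th=s/.045; X=x+.022*th
        r.movel([X,y,top+.014-s],o,feed=.02); t=r.observe()["tcp_pos"]; F=force(8)-f0
        print(s,"tip",(t[2]-.014).round(4),"x",t[0].round(4),"F",F.round(2))
        if F[2]+.5*min(0,-F[0])>4.6: print("enough"); break
    r.dwell(.45); print("hold F",(force(10)-f0).round(2))
    r.movel([x,y,.16],o,feed=.08); print("released",(force(8)-f0).round(2),r.observe()["clock"])
E
python3 -c "
from press import *
press(.540,-.394)"
```

```text
0.0015 tip 0.1088 x 0.5412 F [ 1.19 -0.22  2.11]
0.003 tip 0.1072 x 0.542 F [ 2.16 -0.07  2.89]
0.0045 tip 0.1056 x 0.5426 F [ 2.52 -0.24  4.  ]
0.006 tip 0.1041 x 0.5432 F [ 3.02 -0.3   4.38]
0.0071 tip 0.103 x 0.5436 F [ 2.97 -0.47  4.64]
0.0082 tip 0.1018 x 0.5441 F [ 3.25 -0.4   4.99]
hold F [ 3.58 -0.89  5.27]
released [-0.02 -0.32  0.28] 15.1167
```

The repeat press reached 8.2 mm (about 0.18 rad) with the force rising smoothly, and it released cleanly. Next I measure the rail with the wrist camera, then hover over, locate, grasp and hang the first saddle.

```bash
cat > hang.py <<'E'
from meas import *
def rail():
    p=[.64,-.073,.27]; o=ori(.078+np.pi/2,p); r.move_pose(p,o); 
    im,d,c,T=snap("wrist"); P=cloud(d,c,T); Z=P[...,2]
    q=P[(Z>.122)&(Z<.145)&(P[...,0]>.62)&(P[...,0]<.71)&(np.abs(P[...,1]+.073)<.13)]
    for _ in range(3):
        v=cv2.fitLine(q[:,:2].astype(np.float32),cv2.DIST_HUBER,0,1e-4,1e-4).ravel(); e=(q[:,:2]-v[2:])@[-v[1],v[0]]; q=q[np.abs(e)<.009]
    u=v[:2]*np.sign(v[1]); x=v[2]+u[0]/u[1]*(-.073-v[3])
    print("rail yaw",np.arctan2(-u[0],u[1]),"x at y=-.073:",x,"ptp",np.ptp(q[:,:2]@u),"z",np.percentile(q[:,2],[50,97]),"width",np.ptp((q[:,:2]-v[2:])@[-u[1],u[0]]))
def locate(x,y,yaw):
    p=[x,y,.19]; o=ori(yaw+np.pi/2,p); r.move_pose(p,o); 
    im,d,c,T=snap("wrist"); P=cloud(d,c,T); np.savez("w_last.npz",im=im,P=P); cv2.imwrite("pics/w_last.png",im)
    L=[s for s in saddles(im,P,.058,.076) if np.hypot(s[2][0]/1e3-x,s[2][1]/1e3-y)<.07]
    for s in L: print("seen",*s)
    s=min(L,key=lambda s:np.hypot(s[2][0]/1e3-x,s[2][1]/1e3-y))[2]
    a=s[4] if s[2]<s[3] else s[4]-90
    a=(a+45)%180-45 if abs((a+90)%180-90)<=45 else a
    a=(a+90)%180-90
    return s[0]/1e3,s[1]/1e3,np.radians(a),sorted(s[2:4])
def hang(x,y,yaw,slot,RX,RY,ryaw,op=.07):
    r.move_gripper(op)
    x,y,yaw,dim=locate(x,y,yaw); print("saddle",round(x,4),round(y,4),round(yaw,3),dim)
    assert 40<dim[0]<53 and 52<dim[1]<66
    p=[x,y,.10]; o=ori(yaw+np.pi/2,p); r.movel([x,y,.19],o); 
    if r.movel([x,y,.050],o,feed=.12,threshold=12): print("CONTACT",r.observe()["tcp_pos"]); raise SystemExit
    r.move_gripper(0.0,f_grip=25); print("grip",r.observe()["opening"].round(4))
    r.movel([x,y,.22],o,feed=.2)
    u=np.array([-np.sin(ryaw),np.cos(ryaw)]); t=np.array([RX,RY])+u*slot
    k=round((o[2]-np.pi/2-ryaw)/np.pi); ob=[np.pi,0,ryaw+np.pi/2+k*np.pi]
    r.move_pose([*t,.22],ob); print("held",r.observe()["opening"].round(4))
    r.movel([*t,.137],ob,feed=.1)
    h=r.movel([*t,.129],ob,feed=.02,threshold=4); print("seat",h,r.observe()["tcp_pos"].round(4))
    r.move_gripper(.066); r.movel([*t,.24],ob,feed=.2); print("clock",r.observe()["clock"])
E
python3 - <<'E'
from hang import *
rail()
print(locate(.448,-.214,-.148)); print(r.observe()["clock"])
E
```

```text
rail yaw 0.08755608 x at y=-.073: 0.66532075 ptp 0.23565464389035953 z [0.13729964 0.13926576] width 0.01606343540752952
seen [253. 186.] 2984 [ 446.4 -213.7   58.6   45.2   80.7] 0.0681
(np.float64(0.44639999999999996), np.float64(-0.2137), np.float64(-0.1623156204354726), [np.float64(45.2), np.float64(58.6)])
17.5417
```

View pics/w_last.png

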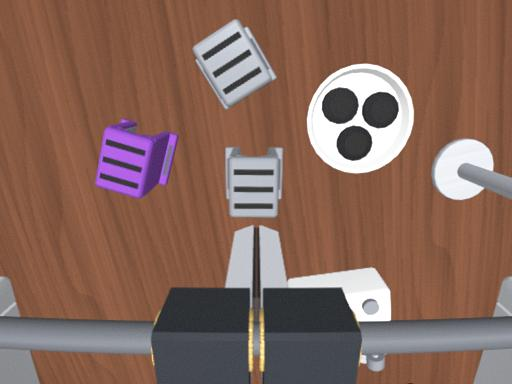

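The wrist view shows the grey saddle at (253,186), square to the jaws, with the purple one at (137,160) clear of the finger path. Measured size is 45×59 mm against 46×58 given. Hanging it now, in the slot at -.11.

```bash
python3 - <<'E'
from hang import *
hang(.4464,-.2137,-.162,-.11,.6655,-.073,.08)
locate_im=snap("wrist"); cv2.imwrite("pics/w_hung1.png",locate_im[0])
E
```

```text
seen [257. 187.] 2991 [ 446.2 -212.8   57.    45.4   80.8] 0.0682
saddle 0.4462 -0.2128 -0.161 [np.float64(45.4), np.float64(57.0)]Traceback (most recent call last):
  File "<stdin>", line 2, in <module>
  File "hang.py", line 26, in hang
    r.move_gripper(0.0,f_grip=25); print("grip",r.observe()["opening"].round(4))
                                                ^^^^^^^^^^^^^^^^^^^^^^^^^^^^
AttributeError: 'float' object has no attribute 'round'
```

That was only a print bug: the saddle is gripped and the arm is stationary. I'll fix it and carry on from this point.

```bash
python3 - <<'E'
s=open("hang.py").read()
s=s.replace('r.observe()["opening"].round(4)','round(float(r.observe()["opening"]),4)')
s=s.replace('    r.movel([x,y,.22],o,feed=.2)\n','    place(x,y,o,slot,RX,RY,ryaw)\ndef place(x,y,o,slot,RX,RY,ryaw):\n    r.movel([x,y,.22],o,feed=.2)\n')
open("hang.py","w").write(s)
E
python3 - <<'E'
from hang import *
t=r.observe(); print(t["opening"],t["tcp_pos"],t["tcp_rot"])
x,y,yaw=.4462,-.2128,-.161
o=ori(yaw+np.pi/2,[x,y,.1])
place(x,y,o,-.11,.6655,-.073,.08)
cv2.imwrite("pics/w_hung1.png",snap("wrist")[0])
E
```

```text
0.04551242431147312 [ 0.44643848 -0.21293657  0.05031367] [3.14096237e+00 2.60034665e-04 1.41019240e+00]
held 0.0456
seat True [ 0.6749 -0.1828  0.1322]
clock 25.5333
```

View pics/w_hung1.png

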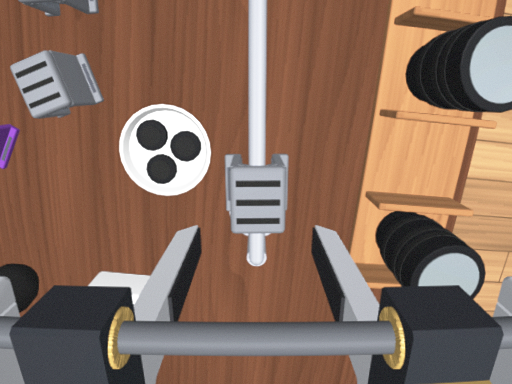

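The first saddle hangs square over the bar at (258,195), seated at the predicted height (.132). Next the other three, each located afresh with the wrist camera.

```bash
python3 - <<'E'
from hang import *
for x,y,yaw,s in [(.446,-.103,.39,-.037),(.447,.004,.09,.037),(.441,.127,.03,.11)]:
    hang(x,y,yaw,s,.6655,-.073,.08)
im,d,c,T=snap("top"); P=cloud(d,c,T); cv2.imwrite("pics/top1.png",im)
for s in saddles(im,P)+saddles(im,P,.142,.16):
    if np.hypot(s[2][0]-550,s[2][1])<330: print(*s)
E
```

```text
seen [253. 185.] 2981 [ 444.4 -103.4   44.9   57.6   22.9] 0.0682
saddle 0.4444 -0.1034 0.4 [np.float64(44.9), np.float64(57.6)]
grip 0.0457
held 0.0459
seat True [ 0.669  -0.11    0.1322]
clock 33.45
seen [254. 185.] 2962 [446.9   5.9  45.   56.6   5. ] 0.0682
saddle 0.4469 0.0059 0.087 [np.float64(45.0), np.float64(56.6)]
grip 0.0459
held 0.0459
seat True [ 0.6631 -0.0362  0.1322]
clock 41.325
seen [252. 184.] 2981 [438.8 129.7  44.8  58.2   2.5] 0.0681
saddle 0.4388 0.1297 0.044 [np.float64(44.8), np.float64(58.2)]
grip 0.0457
held 0.0457
seat True [0.6573 0.0366 0.1322]
clock 49.3333
[306. 139.] 262 [ 673.1 -182.4   45.1   58.1    5.6] 0.1482
[283. 141.] 258 [ 667.6 -109.8   45.4   58.7    2.5] 0.1485
[260. 144.] 245 [661.7 -35.3  45.5  57.6   6.2] 0.1484
```

```bash
python3 -c "
import cv2;a=cv2.imread('pics/top1.png');cv2.imwrite('pics/top1c.png',cv2.resize(a[80:280,80:410],None,fx=2.4,fy=2.4,interpolation=cv2.INTER_CUBIC))"
```

```text
(no output)
```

View pics/top1c.png

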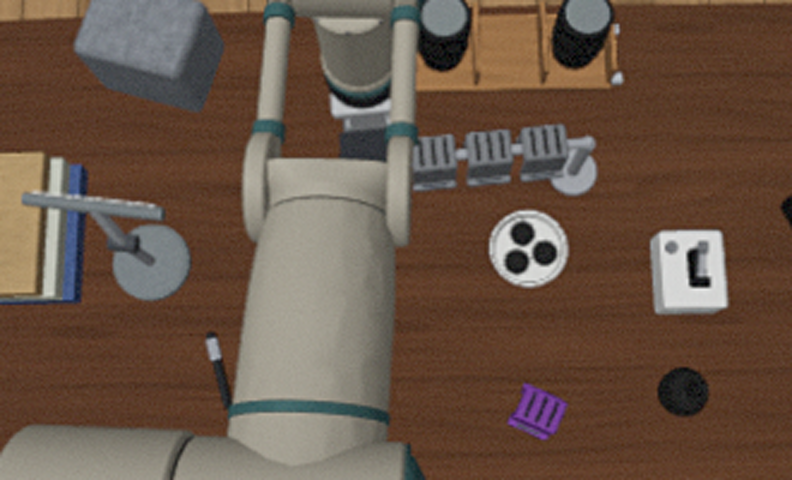

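Top view: three saddles hang square at heights of .148 (expected .149), and the fourth is hidden under the arm. I'll check that one after the lamp. Measuring the lamp tube with the wrist camera now.

```bash
cat > lamp.py <<'E'
from h import *
def tube(x,y,z,zlo,zhi,yaw):
    p=[x,y,z]; o=ori(yaw+np.pi/2,p); r.move_pose(p,o)
    im,d,c,T=snap("wrist"); P=cloud(d,c,T); cv2.imwrite("pics/w_lamp.png",im); Z=P[...,2]
    q=P[(Z>zlo)&(Z<zhi)&(P[...,0]>.5)&(P[...,0]<.75)&(P[...,1]>.22)&(P[...,1]<.48)]
    for _ in range(3):
        v=cv2.fitLine(q[:,:2].astype(np.float32),cv2.DIST_HUBER,0,1e-4,1e-4).ravel(); e=(q[:,:2]-v[2:])@[-v[1],v[0]]; q=q[np.abs(e)<.011]
    u=v[:2]*np.sign(v[1]); t=q[:,:2]@u; n=np.array([u[1],-u[0]]); ax=v[2:]@n
    print("tube n",len(q),"u",u,"len",np.ptp(t),"ends",u*t.min()+n*ax,u*t.max()+n*ax,"ztop",np.percentile(q[:,2],97),"w",np.ptp(q[:,:2]@n))
    return u,n,ax,t.min(),t.max(),np.percentile(q[:,2],97),P
E
python3 - <<'E'
from lamp import *
r.move_gripper(.06)
u,n,ax,a,b,zt,P=tube(.566,.31,.36,.235,.275,-.138)
k=P[(P[...,2]>.02)&(P[...,2]<.17)&(np.hypot(P[...,0]-.56,P[...,1]-.36)<.03)]
print(len(k))
for z in np.arange(.02,.17,.02):
    j=k[(k[:,2]>z)&(k[:,2]<z+.02)]
    if len(j): print(z.round(2),len(j),np.median(j,0).round(4))
print(r.observe()["clock"])
E
```

```text
tube n 4254 u [0.14381784 0.9896042 ] len 0.16907883015462422 ends [0.56068266 0.28211443] [0.58499921 0.44943554] ztop 0.25892865223324746 w 0.017268696947456474
404
0.02 40 [0.5453 0.3708 0.0205]
0.12 83 [0.5467 0.3695 0.1378]
0.14 265 [0.5535 0.3727 0.1428]
0.16 16 [0.5562 0.3728 0.1672]
50.9667
```

View pics/w_lamp.png

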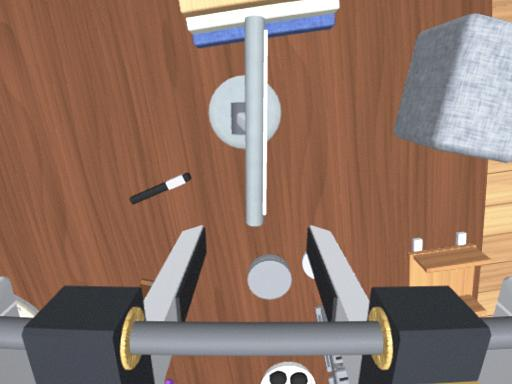

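The tube measures 169 mm long and 17 mm wide, with its axis at z≈.251, all as expected. I'll pinch it at 55 mm from the middle and follow the arc to 60°.

```bash
python3 - <<'E'
from lamp import *
u=np.array([.1438,.9896]); lean=np.array([.9896,-.1438]); mid=np.array([.5728,.3658])
for n in("scene","top"):
    P=np.load(n+"0.npz")["P"]; k=P[(P[...,2]>.006)&(P[...,2]<.022)&(np.hypot(P[...,0]-.558,P[...,1]-.367)<.062)]
    s=k[:,:2]@lean; t=k[:,:2]@u; print(n,"base centre lean",(np.percentile(s,1)+np.percentile(s,99))/2,np.ptp(s),"u",(t.min()+t.max())/2,"tube lean",mid@lean)
th0=.125; hl=mid@lean-.12*np.sin(th0)
G=mid-.055*u
def tcp(th): return [*(G+lean*.12*(np.sin(th)-np.sin(th0))),.13+.12*np.cos(th)-.005]
p=tcp(th0); o=ori(-.1443+np.pi/2,p)
r.move_pose([p[0],p[1],.33],o)
f0=force(8)
print("contact",r.movel(p,o,feed=.12,threshold=10))
r.move_gripper(0,f_grip=15); print("grip",r.observe()["opening"])
for th in np.linspace(th0,1.047,10)[1:]:
    r.movel(tcp(th),o,feed=.06); ob=r.observe(); print(th.round(2),(ob["tcp_pos"]-tcp(th)).round(4),(ob["ft_force"]-f0).round(1))
r.dwell(.3); r.move_gripper(.05); r.dwell(.2)
r.movel([*tcp(1.047)[:2],.32],o,feed=.2)
g=tcp(1.047)
*_,zt,P=tube(g[0],g[1],.32,.165,.225,-.1443)
print("lean by z",np.arccos((zt-.009-.13)/.12), r.observe()["clock"])
E
```

```text
scene base centre lean 0.5009798442595963 0.10917812318603365 u 0.4411435387444783 tube lean 0.51424084
top base centre lean 0.4958177926568428 0.11018069462977587 u 0.4441720049277461 tube lean 0.51424084
contact False
grip 0.015226621239332591
0.23 [ 0.0001 -0.0001 -0.0002] [-1.2 -1.2  1.3]
0.33 [ 0.0008 -0.0002 -0.0004] [-1.1  0.3 -1.1]
0.43 [ 0.0011 -0.0002 -0.0006] [ 0.   0.6 -0.7]
0.53 [ 0.001  -0.0002 -0.0007] [-0.5 -0.3 -1.7]
0.64 [ 0.001  -0.0002 -0.0008] [ 0.4 -0.1 -1.6]
0.74 [ 0.0008 -0.0001 -0.0009] [ 0.8 -0.2 -2.5]
0.84 [ 0.0007 -0.0001 -0.001 ] [-0.4  0.  -3.2]
0.94 [ 0.0006 -0.0001 -0.001 ] [-0.1  0.2 -4.4]
1.05 [ 0.0004 -0.0001 -0.001 ] [ 0.1 -0.6 -4. ]
tube n 3476 u [0.14643615 0.98922014] len 0.16987370349827102 ends [0.64734851 0.26939837] [0.67222416 0.43744086] ztop 0.19784144974389295 w 0.018936251250256886
lean by z 1.058310286000937 58.5333
```

Lamp lean comes out at 1.058 rad by height and 1.03 rad by lateral offset, so it's on target. Now I hover by the timer (this also gives step 2 its settling time) and check everything from both fixed cameras.

```bash
python3 - <<'E'
from hang import *
p=[.50,-.394,.27]; r.move_pose(p,ori(np.pi/2,p)); r.move_gripper(0.0); r.dwell(1.0)
RX,RY,ry=.6655,-.073,.08
for n in ("top","scene"):
    im,d,c,T=snap(n); P=cloud(d,c,T); cv2.imwrite(f"pics/{n}2.png",im); print(n)
    for s in saddles(im,P)+saddles(im,P,.142,.16):
        if np.hypot(s[2][0]-550,s[2][1])<330 and s[1]<420: print(*s)
    q=P[(P[...,2]>.15)&(P[...,0]>.6)&(P[...,0]<.72)&(P[...,1]>.25)&(P[...,1]<.48)]; z=np.percentile(q[:,2],97); print("lamp ztop",z,"lean",np.arccos((z-.138)/.12))
im=cv2.imread("pics/scene2.png"); cv2.imwrite("pics/scene2c.png",cv2.resize(im[90:330,90:440],None,fx=2.2,fy=2.2,interpolation=cv2.INTER_CUBIC))
print(r.observe()["clock"])
E
```

```text
top
[306. 139.] 263 [ 672.8 -182.3   44.6   58.8    5.2] 0.1483
[283. 141.] 259 [ 667.3 -109.1   46.1   57.9    5.5] 0.1484
[260. 144.] 265 [661.4 -35.8  46.   57.4   5.6] 0.1482
[236. 146.] 264 [655.1  37.7  45.6  57.8   4.5] 0.1483
lamp ztop 0.19660689500233114 lean 1.0605516281243839
scene
[315. 221.] 374 [660.   33.3  46.4  58.8   4.2] 0.1475
lamp ztop 0.1967413657289693 lean 1.0592670068398085
63.0167
```

View pics/scene2c.png

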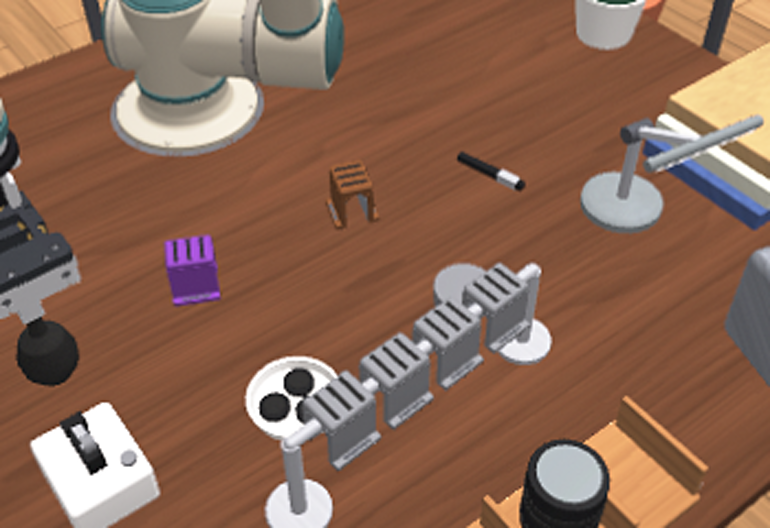

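All four saddles hang square and evenly spaced, the lamp reads 1.06 rad in both cameras, and the lever is up. Final click now, with a scene picture taken during the hold as a check.

```bash
sed -i 's/    r.dwell(.45); print("hold F"/    r.dwell(.45); im,d,c,T=snap("scene"); np.savez("press.npz",im=im,P=cloud(d,c,T)); print("hold F"/' press.py
python3 - <<'E'
from press import *
press(.540,-.394,.0084)
p=[.50,-.394,.27]; r.move_pose(p,ori(np.pi/2,p)); r.dwell(.5)
a=np.load("press.npz")["im"]; b=cams.camera("scene")[0]
f=lambda i:cv2.resize(i[255:345,85:185],None,fx=3.9,fy=4,interpolation=cv2.INTER_CUBIC)
cv2.imwrite("pics/press.png",np.hstack([f(a),f(b)]))
im,d,c,T=snap("wrist"); P=cloud(d,c,T); Z=P[...,2]
q=P[(Z>.1)&(Z<.125)&(np.hypot(P[...,0]-.54,P[...,1]+.394)<.03)]; print("roller top now",np.percentile(q[:,2],[90,98]),r.observe()["clock"])
E
```

```text
0.0015 tip 0.1088 x 0.5412 F [1.03 0.05 2.07]
0.003 tip 0.1072 x 0.542 F [1.79 0.17 3.23]
0.0045 tip 0.1057 x 0.5427 F [2.51 0.05 3.78]
0.006 tip 0.104 x 0.5432 F [2.76 0.07 3.99]
0.0071 tip 0.1029 x 0.5437 F [ 3.31 -0.54  4.44]
0.0084 tip 0.1016 x 0.5442 F [ 2.74 -0.53  4.93]
hold F [ 3.19 -0.7   4.98]
released [-0.29  0.34  0.17] 68.6833
roller top now [0.11149394 0.11200856] 69.825
```

View pics/press.png

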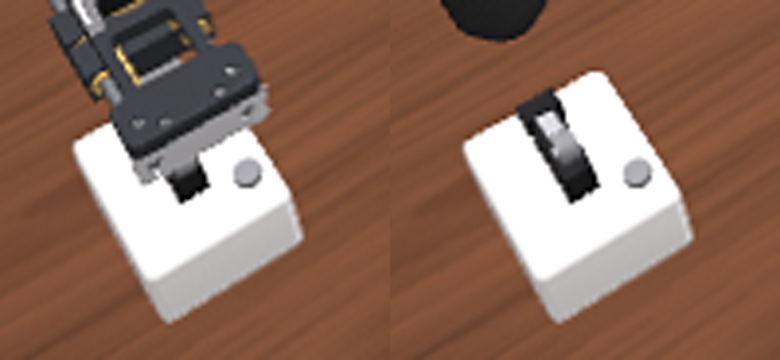

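The fingers sat flat on the roller in the left picture (hold), and in the right one the lever is back up, with the roller top at .1115 as before. Last numeric check, then hand in.

```bash
python3 - <<'E'
from hang import *
im,d,c,T=snap("top"); P=cloud(d,c,T)
S=[s for s in saddles(im,P,.142,.16) if np.hypot(s[2][0]-550,s[2][1])<330]
for s in S: print(*s)
q=P[(P[...,2]>.15)&(P[...,0]>.6)&(P[...,0]<.72)&(P[...,1]>.25)&(P[...,1]<.48)]; print("lean",np.arccos((np.percentile(q[:,2],97)-.138)/.12))
if len(S)==4: r.close_job(); print("closed",r.observe()["clock"])
E
```

```text
[306. 139.] 262 [ 673.4 -181.3   46.    57.4    5.8] 0.1482
[283. 141.] 260 [ 667.5 -109.    45.1   57.8    4.1] 0.1484
[260. 144.] 261 [661.  -38.9  44.8  63.7   5.5] 0.1483
[236. 146.] 262 [655.5  37.6  47.9  57.6   4.5] 0.1485
lean 1.0561119906458294
the job is handed in; nothing more can be done
the job is handed in; nothing more can be done
```

I clicked the timer lever, hung all four grey saddles on the rail, set the lamp, clicked the lever again and handed the job in at about 70 s. The system gives no verdict, so these are my own last checks:

- **Saddles:** the last top picture shows all four hanging square, about 73 mm apart, with crown tops at 148 mm (149 expected). None was knocked aside during the run.
- **Lamp:** it stays by itself at about 1.06 rad by height. The wrist camera's sideways reading gave 1.03. Both are within the 5 degrees allowed.
- **Lever:** the roller was back up after each press; its top read 111–112 mm by wrist camera after the last, the same as before the first.
- **Other things:** I did not touch the purple and brown look-alikes or the other things on the shelf. They looked undisturbed in the pictures, but I did not measure them.

**Less certain:**
- **Click depth:** the lever angle cannot be read directly. My first press went only about 5 mm down with about 3 N of sideways friction, so I could not tell whether it clicked. I pressed again to 8.2 mm, and the final press went to 8.4 mm. I put both at about 0.18 rad from depth, and between 0.13 and 0.21 from force. That is past the click and short of overtravel either way.
- **Camera offset:** the two fixed cameras disagreed by 4–5 mm in x, so I used the wrist camera's readings for the grasps and for placing on the rail.

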